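# Put the block magnet away in its latched sliding-cover case

### The arm

A 6-joint arm with a two-finger parallel gripper is mounted at the origin on the work surface. World frame = base frame: x ahead of the robot, y to its left, z up, the work surface at z = 0. Lengths are in mm, angles in rad, forces in N, time in s.
With the tool pointing down it reaches from about 275 to 850 mm from the base axis. Payload 19 kg.
Tool frame: the origin (TCP) lies between the finger pads; the fingertips stand 11 mm ahead of it and the grasp point (between the pads) lies 8 mm behind it; z points along the fingers, y is the line along which they close (so a half turn about z gives the same grasp; the last joint's range is limited). The gripper opens to 85 mm and grips with 20 to 120 N. Pads are 22 mm wide; open, the fingers measure 114 mm over their backs; the gripper's body (76 mm by 85 mm) begins 54 mm behind the grasp point. The pads swing forward as they close: fully open they stand 13 mm farther back than shut.
Start: joints at [1.056, 0.15, 1.437, -0, 1.554, -0.134], TCP at [213.707, 533.777, 213.767] pointing down, gripper open.
Joint ranges: [-2.8, 2.8], [-0.68, 2.1], [0.12, 2.68], [-1.39, 4.53], [0.16, 2.79], [-2.81, 2.81]. Speed limits (rad/s): [1.89, 1.89, 2.22, 3.01, 3.01, 3.01].

### API

Orientations are given as a unit quaternion [x, y, z, w].
In Python, from station import state, capture, calibration, finish_job gives the robot as it stands. The module is installed in compiled form; this text tells all that it offers.
- The arm moves only by the tool servo_tool, never from a script. Its argument "targets" is a list that holds one entry, the list of rows, each a list of 7 numbers: the finger opening in mm, from 0 to 85.4, then the shift along the tool's x, y, z as a fraction of full scale, then the turn, a rotation vector about the tool's x, y, z as a fraction of full scale. A call has 1 to 10 rows; each row is the pose to reach, as a shift and turn from the pose commanded when the call began, along the tool's axes at that moment; what a row does not reach only later rows make up. Full scale, the value 1, is 0.1 m for a shift and 0.5 rad for a turn. A row lasts 1/8 s, in which the tool goes at most 62.5 mm and 10.7 degrees, less where a joint would pass 70% of its speed; a pose out of reach is approached as far as the arm can. A call with a number of a shift or a turn outside -1 to 1 is refused whole. A call with a gripper value outside its range is refused whole. The fingers move at their own pace and stop on an object; "grip_force" is the grip in N (left out, the last holds). Time passes only in rows, so rows that repeat a pose let the fingers close. It gives the time, the measured TCP pose, the force, the opening and the grip force at its end, in the units of the state.
- state(): the state, without advancing time (a new reading comes with each control period).
- capture(name): name is "side" or "top"; returns (picture, depth): 480x640x3 uint8, red, green, blue; 480x640 float32, mm along the optical axis (not along the pixel's ray), 0 where there is no reading.
- calibration(name): a dict with "vertical_fov" (degrees; the focal length in pixels is half the picture's height over the tangent of half this angle, whatever the lens; pixels are square), "cx", "cy" (the principal point, pixels), "rvec" (rotation vector, rad) and "tvec" (3), from world to camera coordinates, as OpenCV has them. Camera axes: x right, y down, z forward; pixel columns grow to the right and rows downward; lengths in mm; the calibration is good to about 2 mm. A picture is of the moment at which its call begins. calibration takes no time and is no camera call.
- finish_job(): hands the job in; it is judged then, once.
The state is a dict: "t": time; "qpos": joint angles; "qvel": joint speeds; "joint_torque": joint torques, N m; "tool_pos": TCP position; "tcp_rot": TCP orientation; "wrist_force": force on the tool from outside, world axes, zero at the start; "moment": the same for the moment, N m; "opening": finger opening in mm; "finger_force": force on a finger pad.
Only numpy, scipy, OpenCV 4.12 (cv2) and the standard library are available. Lean on these libraries where they do the work, as an engineer would, in place of code of your own. Each camera call takes 0.05 s, during which the arm holds its last target. There are 200 camera calls.

### The job

Put the ceramic block magnet away in its case: press the cover's release tab down and slide the cover all the way open in the same motion, then set the magnet down flat in the open bay without dropping it. Slide the cover fully home until its tab springs up, then prove that the catch holds with a steady pull of about 10 N (never over 20 N) on the cover in the opening direction for half a second, and let go. Leave the wand, the compass stand and the horseshoe keepers alone.

Things in the scene. Friction and masses are not known exactly. Their poses are not given: they have to be found in the camera images.
- case: White plastic magnet case, 116 mm wide (its x), 190 mm long (its y), 45 mm high, screwed to the counter through 4 mm lugs at both ends. Origin: centre of its underside; z up. The grey cover, its top face 40 mm up, slides along y under two side lips that leave 90 mm free between them. It opens to the case's +y, sticking out up to 88 mm past that end. The -y end wall is 40 mm high.
- tab_pad (a point): Middle of the tab's ribbed press area, on the cover's centre line, 40 mm above the counter at rest; moves with the cover. Tab: the cover's last 58 mm at the case's -y end, same grey, pivoting 37 mm to the +y side of here. Press area 34 mm along y, 70 mm across. 17 mm to the +y side a thumb ridge (6 mm high and thick, 46 mm wide) stands on the tab: push +y on it, or use friction, to slide the cover.
- bar_grip (a point): Middle of the pull bar on top of the cover, on the centre line, 49 mm above the counter, 92 mm to the +y side of tab_pad; moves with the cover. The bar is 10 mm thick along the case's y, 50 mm long across it and stands 18 mm above the cover's top face (40 to 58 mm above the counter). It is solid with the cover, not with the tab.
- cover (a joint): How far the cover is open, m: 0 home against its stop, 0.100 fully open against its stop. Sliding takes about 1.5 N, plus about 1 N from the ears rubbing under the lips when the tab is not held down. Latched, the cover has 1.5 to 4 mm of play, different each time, before the ears bear on the ends of the notches; from there on it is stiff.
- tab (a joint): Tab tilt, rad: 0 fully up, 0.12 bottomed. At home two ears at its tip stand up in notches of the lips: the catch. Pressing at tab_pad: 3 N to start, ears free at 0.07 rad (2.6 mm, 6 N), bottomed at 4.4 mm, 8 N. While the cover is open the lips hold the ears down (about 0.07); at home the spring lifts them into the notches by itself if nothing holds the tab down.
- bay_floor (a point): Centre of the floor of the bay at the case's -y end, 4 mm above the counter. The floor is 106 mm across x and 96 mm along y; the lips overhang it by 8 mm each side. Open to the top only when the cover is fully open; 32 mm from floor to cover.
- magnet_center (a point): Centre of the ceramic block magnet, plain dark grey, 60 mm (its x) by 30 mm (its y) by 20 mm high, about 0.18 kg, lying flat on the counter, 10 mm up.
- keeper_a: Horseshoe keeper of dark iron, lying flat, 56 by 62 by 12 mm: bystander. Origin on its underside, at the centre of its arc.
- keeper_b: Second, equal horseshoe keeper: bystander.
- compass_stand: Chrome compass stand with a side knob, 84 mm wide at the foot, 115 mm high: bystander. Origin under its centre.
- wand: Magnet wand of plastic, 185 by 30 by 12 mm, lying flat along its own y: bystander. Origin under its middle.
There are look-alikes about, which are no part of the job. What is meant by the part that bears magnet_center is not green, and is the smaller of those in its own colour. Of the things like the case, leave any that is orange; of the rest the larger one is meant.

How it is judged:
By the outcome, as a careful person would: the job done as asked, in the order asked, and still so for the second after the job is handed in, with the robot touching nothing.
It also fails if it takes over 67 s, if anything falls off the work surface, if the arm or the gripper's body presses on something with over 40 N, if the wrist force passes 120 N, or if a joint passes its speed limit or range.

## Working session

There is one attempt and no reset: what is moved stays moved. The work goes in short steps, Python scripts to look and compute and a tool call to move; the robot and the scene stay as the last step left them, time stands still between calls to the robot, and variables do not carry over. Pictures are saved under pics/ and viewed, at most 10 in all, crops included, and the job is handed in when it is done.

Besides the shell and the picture viewer there is one more tool, called after "Emit:" as a command line: name --argument value ..., lists and objects as JSON in quotes. servo_tool: Moves the arm, as the interface text tells. Its arguments: {"type":"object","properties":{"targets":{"type":"array","items":{"type":"array","items":{"type":"array","items":{"type":"number"}}}},"grip_force":{"type":"number"}},"required":["targets"]}

```bash
mkdir -p pics
cat > h.py <<'E'
import numpy as np, cv2
from station import state, capture, calibration
def cam(n):
    c=calibration(n); f=240/np.tan(np.radians(c['vertical_fov'])/2)
    R=cv2.Rodrigues(np.array(c['rvec'],float))[0]; return f,c['cx'],c['cy'],R,np.array(c['tvec'],float).ravel()
def ray(n,u,v,z):
    f,cx,cy,R,t=cam(n); d=R.T@np.array([(u-cx)/f,(v-cy)/f,1]); o=-R.T@t
    return o+d*(z-o[2])/d[2]
def pts(n,depth):
    f,cx,cy,R,t=cam(n); v,u=np.mgrid[:480,:640]
    p=np.stack([(u-cx)/f*depth,(v-cy)/f*depth,depth],-1); return (p-t)@R
def pix(n,p):
    f,cx,cy,R,t=cam(n); q=R@np.array(p,float)+t; return f*q[0]/q[2]+cx,f*q[1]/q[2]+cy
E
python3 - <<'E'
from h import *
for n in ('top','side'):
    im,d=capture(n); cv2.imwrite(f'pics/{n}0.png',im[...,::-1]); np.save(n+'0.npy',d)
    f,cx,cy,R,t=cam(n); print(n,f,cx,cy,-R.T@t,calibration(n).keys(),(d==0).mean())
s=state();print(s)
E
```

```text
top 464.70662759402643 316.97262385688344 237.20428609987695 [ 346.01347788  -12.24543686 1270.48897615] dict_keys(['vertical_fov', 'cx', 'cy', 'rvec', 'tvec']) 0.003990885416666667
side 531.5396478468475 314.5824661485658 233.30614569213935 [ 209.65814765 -916.85063616  895.45042906] dict_keys(['vertical_fov', 'cx', 'cy', 'rvec', 'tvec']) 0.004407552083333334
{'t': 0.1, 'qpos': array([ 1.05605701e+00,  1.50920366e-01,  1.43796080e+00,  1.12909976e-05,
        1.55377735e+00, -1.34017268e-01]), 'qvel': array([ 0.00125225, -0.00145009, -0.00206477, -0.00011542, -0.00094531,
       -0.00031534]), 'joint_torque': array([ 4.52690656e-03, -7.14374113e+01, -5.71794641e+01, -1.12358593e-04,
        7.07838015e-03, -6.73175282e-05]), 'tool_pos': array([213.57190498, 533.61178419, 213.24780554]), 'tcp_rot': array([ 1.89213479e-01,  9.81935830e-01, -5.03343456e-04, -1.75207258e-04]), 'wrist_force': array([0.40758676, 0.74091363, 0.53604338]), 'moment': array([-0.00105218,  0.00019055,  0.02551397]), 'finger_force': 0.0, 'opening': 85.39024769339525}
```

View pics/top0.png

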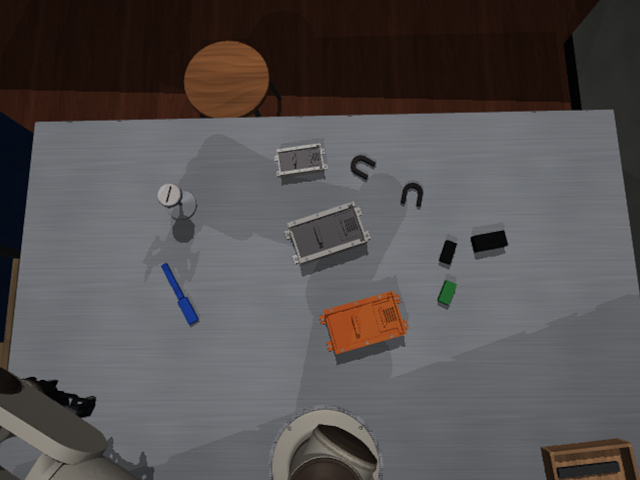

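View pics/side0.png

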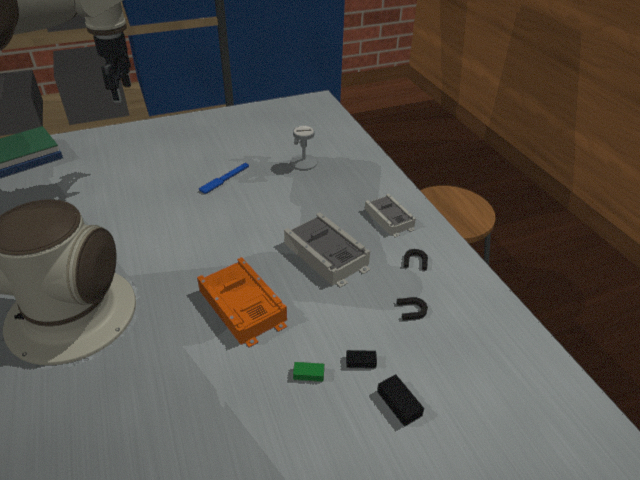

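The top view shows the case candidates: large white (327,236), small white (301,160) and orange (364,324). The magnet candidates are small black (448,252), large black (489,241) and green (447,292). By the description I choose the large white case and the small black magnet. The ribbed tab is at image right, so the case's +y runs left.

Run:
```python
from h import *
im=cv2.imread('pics/top0.png'); d=np.load('top0.npy'); P=pts('top',d); z=P[...,2]
print('table z',np.median(z[350:400,450:550]))
def rect(mask,seed,zz,name):
    n,l,_,_=cv2.connectedComponentsWithStats(mask.astype(np.uint8)); k=l[seed[1]-6:seed[1]+6,seed[0]-6:seed[0]+6]; k=np.bincount(k[k>0]).argmax()
    c=max(cv2.findContours((l==k).astype(np.uint8),0,2)[0],key=cv2.contourArea)[:,0]
    w=np.array([ray('top',u,v,zz)[:2] for u,v in c],np.float32); r=cv2.minAreaRect(w)
    print(name,r,'zmed',np.median(z[l==k]),np.percentile(z[l==k],95),'boxpix',[np.round(pix('top',[*b,zz])) for b in cv2.boxPoints(r)]); return r
dark=im.max(-1)<45
rect(dark,(448,252),20,'magnet'); rect(dark,(489,241),25,'bigblack')
rect((z>30)&(z<70),(327,236),45,'case'); rect((z>22)&(z<70),(301,160),30,'small')
rect((z>10)&(z<70),(448,252),20,'magnet z')
cr=cv2.resize(im[180:300,270:470],None,fx=4,fy=4,interpolation=2); cv2.imwrite('pics/crop1.png',cr)
```

```text
table z 0.28885651087024583
magnet ((539.1001586914062, -340.1555480957031), (31.08838653564453, 63.15850830078125), 68.58130645751953) zmed 19.768946519786887 23.778203100779425 boxpix [array([449., 265.]), array([457., 243.]), array([446., 239.]), array([438., 261.])]
bigblack ((566.3331298828125, -451.32562255859375), (45.157508850097656, 93.46577453613281), 9.656632423400879) zmed 28.67824395455053 33.163302619608785 boxpix [array([474., 252.]), array([508., 246.]), array([503., 230.]), array([470., 236.])]
case ((593.9710693359375, -13.447463989257812), (118.46742248535156, 190.3258514404297), 17.709503173828125) zmed 40.883922262633604 47.83443237984242 boxpix [array([300., 264.]), array([367., 242.]), array([353., 201.]), array([286., 223.])]
small ((807.1204223632812, 59.42784881591797), (80.22246551513672, 125.05322265625), 7.579309940338135) zmed 27.028518364155165 32.93218071329482 boxpix [array([279., 176.]), array([323., 170.]), array([319., 143.]), array([275., 149.])]
magnet z ((539.334716796875, -339.70977783203125), (30.954057693481445, 61.46428298950195), 67.62321472167969) zmed 19.84769751059956 23.757966335819326 boxpix [array([449., 264.]), array([456., 243.]), array([446., 239.]), array([438., 260.])]
```

View pics/crop1.png

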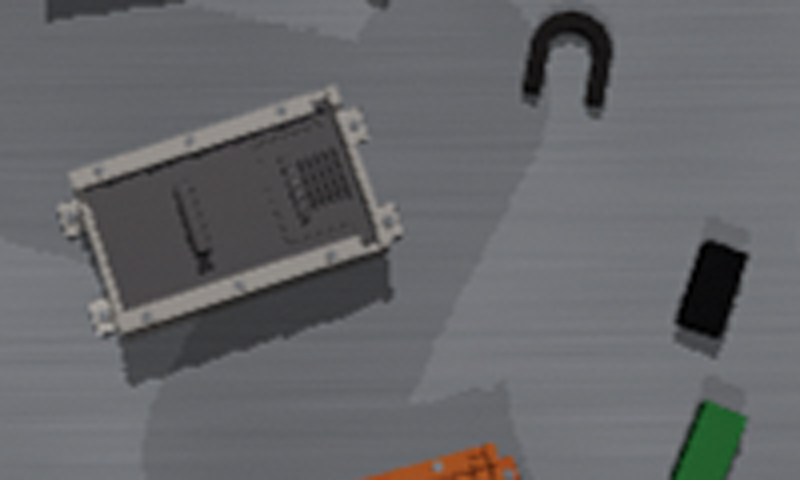

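The crop confirms the choice. The small black magnet measures about 31 x 62 mm and the large white case about 118 x 190 mm. In the full image the ribbed tab is near (351,225) and the bar near (319,237).

```bash
cat >> h.py <<'E'
from scipy.spatial.transform import Rotation as Ro
YAW=np.radians(17.7); C=np.array([594.,-13.4])
def setcase(c,yaw):
    global C,YAW; C=np.array(c,float); YAW=yaw
def cx_(): return np.array([np.cos(YAW),np.sin(YAW)])
def cy_(): return np.array([-np.sin(YAW),np.cos(YAW)])
def tocase(p): d=np.array(p)[:2]-C; return np.array([d@cx_(),d@cy_()])
def toworld(q): return C+q[0]*cx_()+q[1]*cy_()
def delta(target,yangle=None):
    s=state(); R=Ro.from_quat(s['tcp_rot']).as_matrix(); p=np.array(s['tool_pos'])
    ya=np.degrees(np.arctan2(R[1,1],R[0,1]))
    print('t',round(s['t'],2),'tcp',p.round(1),'yang',ya.round(2),'tilt',R[2].round(4),'F',np.round(s['wrist_force'],2),'op',round(s['opening'],1),'j',np.round(s['qpos'],2))
    print('  shift tool mm',(R.T@(np.array(target)-p)).round(1))
E
python3 - <<'E'
from h import *
for n in ('bar','rib'):pass
b=ray('top',318.7,237,58); r=ray('top',351,224.5,40)
print(b,tocase(b),r,tocase(r))
# side view: case top points & bar from depth
for n in ('top','side'):
    d=np.load(n+'0.npy'); P=pts(n,d); q=P[...,:2]-C; a=q@cx_(); e=q@cy_(); z=P[...,2]
    m=(abs(a)<35)&(abs(e)<85)&(z>52)&(z<66); print(n,'bar',m.sum(),a[m].mean(),e[m].mean(),np.percentile(z[m],90))
    m=(abs(a)<30)&(abs(e)<85)&(z<46)&(z>35); print('cover z',np.median(z[m]))
    m=(abs(a)<80)&(abs(e)<120)&(z>25)&(z<70); print('ext',np.percentile(a[m],[1,99]),np.percentile(e[m],[1,99]))
p=toworld([0,-72]); print('pad guess',p)
delta([*p,100])
E
```

```text
[578.62121804   7.43847533  58.        ] [-8.31518777 24.52767093] [615.04748918 -80.13341606  40.        ] [ -0.23803253 -69.97348755]
top bar 70 0.16960744096404626 25.8903435668847 60.19716897242031
cover z 40.004296545543205
ext [-56.9845148  57.9866783] [-93.47264673  92.86465172]
side bar 80 -1.0903056365419215 21.3497155748711 60.86178400573611
cover z 41.25757637229628
ext [-58.21669044  57.62835254] [-98.15736023  89.18119381]
pad guess [615.89038039 -81.99162665]
t 0.1 tcp [213.6 533.6 213.2] yang 68.19 tilt [ 2.0e-04 -1.1e-03 -1.0e+00] F [0.41 0.74 0.54] op 85.4 j [ 1.06  0.15  1.44  0.    1.55 -0.13]
  shift tool mm [-602.3 -421.9  113.6]
```

Emit:
servo_tool --targets '[[[0,0,0,0,0,0,-0.35],[0,0,0,0,0,0,-0.69],[0,0,0,0,0,0,-1.0]]]'

```text
t: 0.48
tool_pos: [213.6, 533.6, 213.4]
tcp_rot: [-0.062, 0.998, -0.0, -0.0]
wrist_force: [0.1, 0.4, -0.1]
opening: 32.2
finger_force: 0.0
```

Emit:
servo_tool --targets '[[[0,-0.12,-0.45,0,0,0,-0.19],[0,-0.24,-0.9,0,0,0,-0.38]]]'

```text
t: 0.72
tool_pos: [248.3, 446.2, 213.2]
tcp_rot: [-0.156, 0.988, -0.0, -0.0]
wrist_force: [1.0, 0.5, 0.7]
opening: -0.3
finger_force: 0.0
```

Run:
```python
from h import *
delta([*toworld([0,-72]),100])
```

```text
t 0.72 tcp [248.3 446.2 213.2] yang 107.96 tilt [ 9.e-04 -7.e-04 -1.e+00] F [1.04 0.49 0.74] op -0.3 j [ 0.91  0.02  1.58 -0.    1.54 -0.97]
  shift tool mm [-187.  -615.7  113.4]
```

Emit:
servo_tool --targets '[[[0,-0.13,-0.44,0,0,0,0],[0,-0.27,-0.88,0,0,0,0]]]'

```text
t: 0.98
tool_pos: [301.1, 370.3, 213.6]
tcp_rot: [-0.154, 0.988, -0.0, -0.0]
wrist_force: [0.6, -0.3, 1.1]
opening: -0.0
finger_force: 0.0
```

Emit:
servo_tool --targets '[[[0,-0.13,-0.44,0,0,0,0],[0,-0.27,-0.88,0,0,0,0]]]'

```text
t: 1.23
tool_pos: [353.7, 294.7, 213.7]
tcp_rot: [-0.154, 0.988, -0.0, -0.0]
wrist_force: [0.2, 0.5, 0.8]
opening: 0.1
finger_force: 0.0
```

Emit:
servo_tool --targets '[[[0,-0.13,-0.44,0,0,0,0],[0,-0.27,-0.88,0,0,0,0]]]'

```text
t: 1.48
tool_pos: [406.3, 219.0, 213.7]
tcp_rot: [-0.154, 0.988, -0.0, -0.0]
wrist_force: [-0.0, -0.1, -0.4]
opening: 0.2
finger_force: 0.0
```

Emit:
servo_tool --targets '[[[0,-0.13,-0.44,0,0,0,0],[0,-0.27,-0.88,0,0,0,0]]]'

```text
t: 1.72
tool_pos: [458.8, 143.4, 213.7]
tcp_rot: [-0.154, 0.988, -0.0, -0.0]
wrist_force: [0.8, -0.1, 0.1]
opening: 0.1
finger_force: 0.0
```

Emit:
servo_tool --targets '[[[0,-0.13,-0.44,0,0,0,0],[0,-0.27,-0.88,0,0,0,0]]]'

```text
t: 1.98
tool_pos: [511.3, 67.8, 213.6]
tcp_rot: [-0.154, 0.988, 0.0, -0.0]
wrist_force: [-0.0, 0.7, 0.1]
opening: -0.0
finger_force: 0.0
```

Emit:
servo_tool --targets '[[[0,-0.13,-0.44,0.3,0,0,0],[0,-0.27,-0.88,0.6,0,0,0]]]'

```text
t: 2.22
tool_pos: [563.9, -7.8, 153.0]
tcp_rot: [-0.154, 0.988, -0.0, 0.0]
wrist_force: [0.8, 0.7, -0.1]
opening: -0.0
finger_force: 0.0
```

Emit:
servo_tool --targets '[[[0,-0.13,-0.44,0.25,0,0,0],[0,-0.27,-0.88,0.5,0,0,0],[0,-0.27,-0.88,0.5,0,0,0],[0,-0.27,-0.88,0.5,0,0,0]]]'

```text
t: 2.72
tool_pos: [615.5, -81.8, 103.7]
tcp_rot: [-0.154, 0.988, 0.0, -0.0]
wrist_force: [0.1, -0.0, 0.1]
opening: 0.2
finger_force: 0.0
```

Run:
```python
from h import *
delta([*toworld([0,-72]),100])
im,d=capture('side'); u,v=map(int,pix('side',[*toworld([0,-40]),60])); print(u,v)
c=im[v-75:v+75,u-100:u+100,::-1]; cv2.imwrite('pics/s1.png',cv2.resize(c,None,fx=4,fy=4,interpolation=2)); print(u-100,v-75)
```

```text
t 2.73 tcp [615.5 -81.8 103.7] yang 107.7 tilt [ 5.e-04  5.e-04 -1.e+00] F [ 0.05 -0.    0.14] op 0.2 j [-0.26  0.3   1.48  0.    1.36 -2.14]
  shift tool mm [-0.3 -0.3  3.7]
335 243
235 168
```

View pics/s1.png

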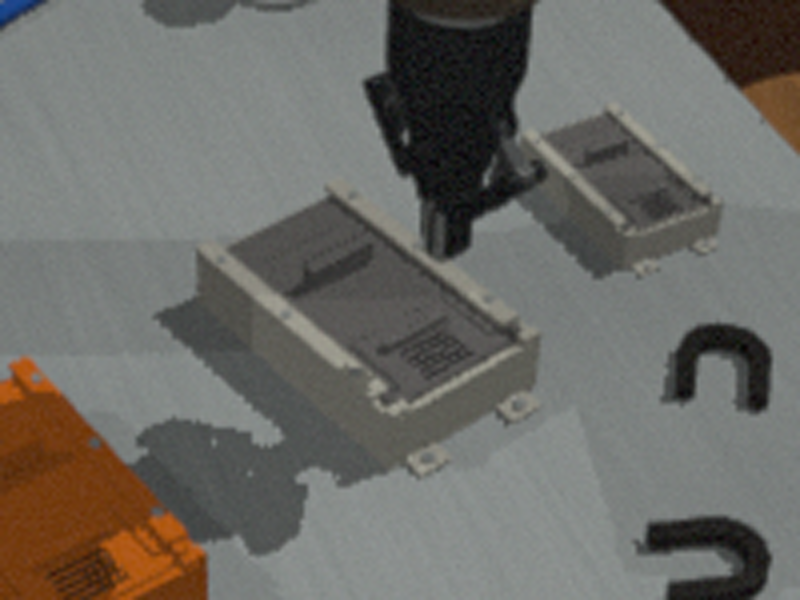

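The side crop shows the closed gripper above and behind the tab. The ribs are at crop (437,352), full image (344,256), and the ridge at crop (412,338), full image (338,252).

Run:
```python
from h import *
for n,u,v,z in (('ribs side',344.2,256,40),('ridge side',338,252,45),('bar side',235+338/4,168+265/4,55)): print(n,tocase(ray('side',u,v,z)).round(1))
for n,u,v,z in (('ribs top',270+325/4,180+178/4,40),('ridge top',270+300/4,180+190/4,46),('bar top',270+195/4,180+222/4,58)): print(n,tocase(ray('top',u,v,z)).round(1))
```

```text
ribs side [  3.4 -68.8]
ridge side [ -2.7 -53. ]
bar side [-3.6 15.8]
ribs top [ -0.5 -70.6]
ridge top [ -4.  -51.3]
bar top [-4.5 23.1]
```

Emit:
servo_tool --targets '[[[0,0,0,0.2,0,0,0],[0,0,0,0.4,0,0,0],[0,0,0,0.48,0,0,0],[0,0,0,0.48,0,0,0]]]'

```text
t: 3.28
tool_pos: [615.7, -81.5, 56.3]
tcp_rot: [-0.154, 0.988, -0.0, 0.0]
wrist_force: [-0.1, -0.8, 0.6]
opening: -0.1
finger_force: 0.0
```

Emit:
servo_tool --targets '[[[0,0,0,0.04,0,0,0],[0,0,0,0.055,0,0,0],[0,0,0,0.065,0,0,0],[0,0,0,0.065,0,0,0]]]'

```text
t: 3.78
tool_pos: [615.7, -82.1, 49.3]
tcp_rot: [-0.154, 0.988, -0.0, -0.0]
wrist_force: [0.9, 0.1, 1.0]
opening: 0.3
finger_force: 0.0
```

Emit:
servo_tool --targets '[[[0,0,0,0.01,0,0,0],[0,0,0,0.015,0,0,0],[0,0,0,0.015,0,0,0]]]'

```text
t: 4.15
tool_pos: [615.7, -82.0, 47.8]
tcp_rot: [-0.154, 0.988, -0.0, -0.0]
wrist_force: [0.0, 0.7, 0.3]
opening: 0.1
finger_force: 0.0
```

Emit:
servo_tool --targets '[[[0,0,0,0.01,0,0,0],[0,0,0,0.01,0,0,0]]]'

```text
t: 4.4
tool_pos: [615.7, -82.0, 46.7]
tcp_rot: [-0.154, 0.988, -0.0, -0.0]
wrist_force: [-0.5, -0.4, -0.3]
opening: 0.0
finger_force: 0.0
```

Run:
```python
from h import *
delta([*toworld([0,-72]),51])
im,d=capture('side'); u,v=344,248
c=im[v-45:v+45,u-60:u+60,::-1]; cv2.imwrite('pics/s2.png',cv2.resize(c,None,fx=6,fy=6,interpolation=2))
```

```text
t 4.4 tcp [615.7 -82.   46.7] yang 107.72 tilt [ 2.e-04 -0.e+00 -1.e+00] F [-0.51 -0.38 -0.31] op 0.0 j [-0.26  0.35  1.54 -0.    1.25 -2.14]
  shift tool mm [-0.2 -0.  -4.3]
```

View pics/s2.png

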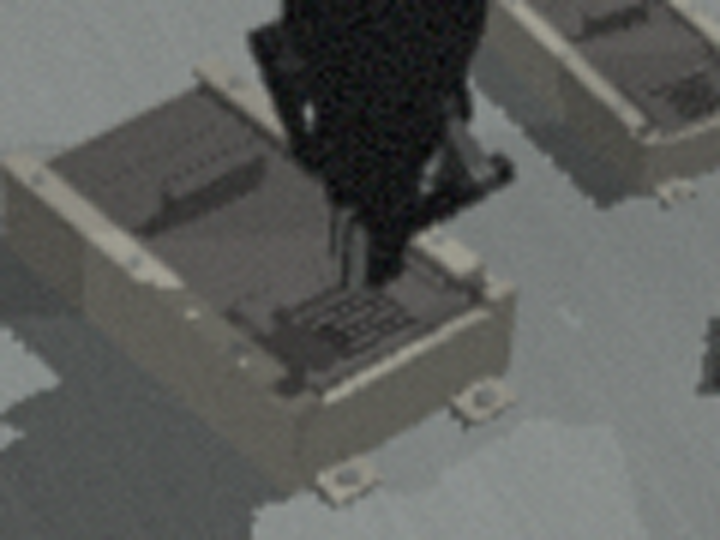

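The crop shows the fingertip at crop (375,285), full image (346.5,250.5). It hovers clear of the ribs, which are at crop (355,325). I'll check the tip height with depth.

Run:
```python
from h import *
print('expected tip pix',pix('side',[615.7,-82,35.7]),'z50',pix('side',[615.7,-82,50]), 'pad', pix('side',[*toworld([0,-70]),40]))
im,d=capture('side'); P=pts('side',d)
for v in range(236,262,2): print(v,[(im[v,u].max(),*P[v,u].round(0).astype(int)) for u in (340,344,347,350)])
```

```text
expected tip pix (np.float64(343.8566239760995), np.float64(258.6817139620569)) z50 (np.float64(344.1347272242624), np.float64(254.23433618680676)) pad (np.float64(343.4561190771402), np.float64(256.8789342988308))
236 [(np.uint8(27), np.int64(602), np.int64(-82), np.int64(110)), (np.uint8(26), np.int64(606), np.int64(-95), np.int64(120)), (np.uint8(31), np.int64(611), np.int64(-100), np.int64(122)), (np.uint8(18), np.int64(619), np.int64(-100), np.int64(120))]
238 [(np.uint8(56), np.int64(603), np.int64(-82), np.int64(104)), (np.uint8(27), np.int64(606), np.int64(-96), np.int64(114)), (np.uint8(27), np.int64(612), np.int64(-99), np.int64(115)), (np.uint8(17), np.int64(613), np.int64(-112), np.int64(126))]
240 [(np.uint8(65), np.int64(604), np.int64(-80), np.int64(96)), (np.uint8(30), np.int64(607), np.int64(-96), np.int64(108)), (np.uint8(31), np.int64(614), np.int64(-96), np.int64(106)), (np.uint8(30), np.int64(613), np.int64(-113), np.int64(120))]
242 [(np.uint8(74), np.int64(603), np.int64(-82), np.int64(92)), (np.uint8(75), np.int64(608), np.int64(-93), np.int64(100)), (np.uint8
[... 1619 characters left out ...]
 np.int64(-76), np.int64(41)), (np.uint8(67), np.int64(616), np.int64(-81), np.int64(44)), (np.uint8(64), np.int64(624), np.int64(-82), np.int64(41)), (np.uint8(77), np.int64(630), np.int64(-84), np.int64(41))]
258 [(np.uint8(45), np.int64(606), np.int64(-82), np.int64(41)), (np.uint8(62), np.int64(614), np.int64(-86), np.int64(42)), (np.uint8(61), np.int64(620), np.int64(-90), np.int64(43)), (np.uint8(87), np.int64(627), np.int64(-91), np.int64(42))]
260 [(np.uint8(44), np.int64(604), np.int64(-85), np.int64(38)), (np.uint8(63), np.int64(612), np.int64(-91), np.int64(40)), (np.uint8(87), np.int64(618), np.int64(-95), np.int64(42)), (np.uint8(82), np.int64(624), np.int64(-99), np.int64(43))]
```

Emit:
servo_tool --targets '[[[0,0,0,0.04,0,0,0],[0,0,0,0.08,0,0,0],[0,0,0,0.11,0,0,0],[0,0,0,0.11,0,0,0]]]'

```text
t: 5.0
tool_pos: [615.5, -82.0, 35.4]
tcp_rot: [-0.154, 0.988, 0.0, -0.0]
wrist_force: [-0.7, 0.1, 0.1]
opening: 0.2
finger_force: 0.0
```

Run:
```python
from h import *
delta([*toworld([0,-72]),51])
im,d=capture('side'); P=pts('side',d)
for v in range(246,266,2): print(v,[(im[v,u].max(),*P[v,u].round(0).astype(int)) for u in (344,347)])
im,d=capture('top'); P=pts('top',d);u,v=map(int,pix('top',[615.7,-82,50])); print(u,v); c=im[v-50:v+50,u-70:u+70,::-1]; cv2.imwrite('pics/t2.png',cv2.resize(c,None,fx=5,fy=5,interpolation=2))
```

```text
t 5.0 tcp [615.5 -82.   35.4] yang 107.71 tilt [ 6.e-04  3.e-04 -1.e+00] F [-0.73  0.09  0.1 ] op 0.2 j [-0.26  0.36  1.55 -0.    1.23 -2.14]
  shift tool mm [ -0.3  -0.1 -15.6]
246 [(np.uint8(73), np.int64(609), np.int64(-92), np.int64(86)), (np.uint8(24), np.int64(615), np.int64(-96), np.int64(87))]
248 [(np.uint8(68), np.int64(612), np.int64(-87), np.int64(75)), (np.uint8(22), np.int64(615), np.int64(-96), np.int64(82))]
250 [(np.uint8(63), np.int64(610), np.int64(-92), np.int64(73)), (np.uint8(30), np.int64(614), np.int64(-98), np.int64(78))]
252 [(np.uint8(49), np.int64(611), np.int64(-90), np.int64(65)), (np.uint8(18), np.int64(615), np.int64(-98), np.int64(71))]
254 [(np.uint8(61), np.int64(612), np.int64(-89), np.int64(58)), (np.uint8(57), np.int64(616), np.int64(-96), np.int64(63))]
256 [(np.uint8(81), np.int64(616), np.int64(-82), np.int64(44)), (np.uint8(62), np.int64(622), np.int64(-86), np.int64(46))]
258 [(np.uint8(57), np.int64(614), np.int64(-87), np.int64(43)), (np.uint8(51), np.int64(621), np.int64(-88), np.int64(42))]
260 [(np.uint8(57), np.int64(610), np.int64(-94), np.int64(44)), (np.uint8(88), np.int64(619), np.int64(-93), np.int64(40))]
262 [(np.uint8(91), np.int64(608), np.int64(-99), np.int64(42)), (np.uint8(87), np.int64(616), np.int64(-99), np.int64(40))]
264 [(np.uint8(96), np.int64(607), np.int64(-102), np.int64(39)), (np.uint8(150), np.int64(614), np.int64(-105), np.int64(39))]
351 223
```

View pics/t2.png

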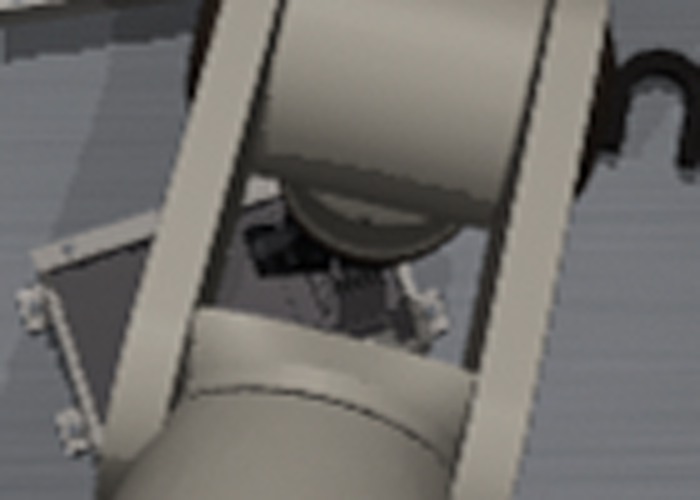

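The top view is mostly hidden by the arm; the ribs show at crop (365,300). Depth puts the tips at about z = 57, so they are higher than stated. I'll continue down by touch.

Emit:
servo_tool --targets '[[[0,0,0,0.04,0,0,0],[0,0,0,0.08,0,0,0],[0,0,0,0.1,0,0,0],[0,0,0,0.1,0,0,0]]]'

```text
t: 5.6
tool_pos: [615.6, -82.0, 25.6]
tcp_rot: [-0.154, 0.988, 0.0, -0.0]
wrist_force: [-0.5, 0.6, -0.4]
opening: -0.0
finger_force: 0.0
```

Emit:
servo_tool --targets '[[[0,0,0,0.015,0,0,0],[0,0,0,0.02,0,0,0],[0,0,0,0.02,0,0,0]]]'

```text
t: 5.98
tool_pos: [615.7, -82.0, 23.8]
tcp_rot: [-0.154, 0.988, -0.0, -0.0]
wrist_force: [0.5, -0.3, -0.2]
opening: 0.1
finger_force: 0.0
```

Emit:
servo_tool --targets '[[[0,0,0,0.02,0,0,0],[0,0,0,0.02,0,0,0]]]'

```text
t: 6.22
tool_pos: [615.9, -82.1, 22.0]
tcp_rot: [-0.154, 0.988, -0.0, 0.0]
wrist_force: [-0.1, -0.2, 3.8]
opening: -0.2
finger_force: 1.8
```

Emit:
servo_tool --targets '[[[0,0,0,0.015,0,0,0],[0,0,0,0.015,0,0,0]]]'

```text
t: 6.48
tool_pos: [615.9, -82.1, 20.4]
tcp_rot: [-0.154, 0.988, -0.0, 0.0]
wrist_force: [0.2, -1.1, 5.6]
opening: -0.1
finger_force: 2.6
```

Run:
```python
from h import *
delta([*toworld([0,-72]),51])
im,d=capture('side'); P=pts('side',d)
for v in range(248,266,2): print(v,[(im[v,u].max(),*P[v,u].round(0).astype(int)) for u in (344,347)])
```

```text
t 6.47 tcp [615.9 -82.1  20.4] yang 107.71 tilt [-3.e-04 -3.e-04 -1.e+00] F [ 0.21 -1.12  5.6 ] op -0.1 j [-0.26  0.38  1.56 -0.    1.2  -2.14]
  shift tool mm [ -0.    0.1 -30.6]
248 [(np.uint8(26), np.int64(607), np.int64(-98), np.int64(86)), (np.uint8(27), np.int64(613), np.int64(-99), np.int64(85))]
250 [(np.uint8(52), np.int64(611), np.int64(-90), np.int64(72)), (np.uint8(33), np.int64(614), np.int64(-99), np.int64(79))]
252 [(np.uint8(60), np.int64(610), np.int64(-93), np.int64(68)), (np.uint8(24), np.int64(615), np.int64(-97), np.int64(70))]
254 [(np.uint8(60), np.int64(612), np.int64(-89), np.int64(58)), (np.uint8(30), np.int64(616), np.int64(-96), np.int64(62))]
256 [(np.uint8(53), np.int64(610), np.int64(-93), np.int64(56)), (np.uint8(27), np.int64(615), np.int64(-99), np.int64(59))]
258 [(np.uint8(51), np.int64(610), np.int64(-94), np.int64(50)), (np.uint8(35), np.int64(616), np.int64(-98), np.int64(51))]
260 [(np.uint8(67), np.int64(611), np.int64(-92), np.int64(42)), (np.uint8(52), np.int64(618), np.int64(-94), np.int64(41))]
262 [(np.uint8(58), np.int64(612), np.int64(-91), np.int64(34)), (np.uint8(100), np.int64(617), np.int64(-97), np.int64(38))]
264 [(np.uint8(100), np.int64(608), np.int64(-101), np.int64(38)), (np.uint8(149), np.int64(613), np.int64(-106), np.int64(40))]
```

Emit:
servo_tool --targets '[[[0,0,0,0.015,0,0,0],[0,0,0.02,0.018,0,0,0],[0,0,0.06,0.018,0,0,0],[0,0,0.12,0.018,0,0,0],[0,0,0.18,0.018,0,0,0],[0,0,0.24,0.018,0,0,0],[0,0,0.3,0.018,0,0,0]]]'

```text
t: 7.4
tool_pos: [606.8, -53.5, 18.9]
tcp_rot: [-0.154, 0.988, -0.0, 0.0]
wrist_force: [-0.2, -1.7, 7.6]
opening: 0.2
finger_force: 3.5
```

Emit:
servo_tool --targets '[[[0,0,0.07,0,0,0,0],[0,0,0.14,0,0,0,0],[0,0,0.21,0,0,0,0],[0,0,0.28,0,0,0,0],[0,0,0.35,0,0,0,0],[0,0,0.42,0,0,0,0],[0,0,0.49,0,0,0,0],[0,0,0.56,0,0,0,0],[0,0,0.63,0,0,0,0],[0,0,0.65,0,0,0,0]]]'

```text
t: 8.65
tool_pos: [587.1, 8.6, 18.9]
tcp_rot: [-0.154, 0.988, -0.0, 0.0]
wrist_force: [0.9, -2.7, 6.7]
opening: -0.1
finger_force: 3.5
```

Emit:
servo_tool --targets '[[[0,0,0.02,0,0,0,0],[0,0,0.03,0,0,0,0],[0,0,0.03,0,0,0,0]]]'

```text
t: 9.02
tool_pos: [586.2, 11.3, 18.9]
tcp_rot: [-0.154, 0.988, -0.0, 0.0]
wrist_force: [-0.5, -0.7, 6.8]
opening: -0.2
finger_force: 3.5
```

Run:
```python
from h import *
delta([*toworld([0,28]),20])
d=capture('side')[1]; 
for n,d in (('side',d),):
    P=pts(n,d); q=P[...,:2]-C; a=q@cx_(); e=q@cy_(); z=P[...,2]
    m=(abs(a)<30)&(e>90)&(e<160)&(z>52)&(z<64); print(n,'bar',m.sum(),a[m].mean(),e[m].mean())
    m=(abs(a)<40)&(e>100)&(e<220)&(z>34)&(z<46); print('cover end',np.percentile(e[m],[1,50,99]))
```

```text
t 9.03 tcp [586.2  11.3  18.9] yang 107.72 tilt [-8.e-04 -6.e-04 -1.e+00] F [-0.51 -0.67  6.77] op -0.2 j [-0.11  0.31  1.65 -0.    1.18 -1.99]
  shift tool mm [ 0.1  2.1 -1.1]
side bar 75 -1.3567675643144435 119.04252284975337
cover end [100.85577033 150.45273584 185.228694  ]
```

Emit:
servo_tool --targets '[[[0,0,0.01,0,0,0,0],[0,0,0.02,0,0,0,0],[0,0,0.02,0,0,0,0]]]'

```text
t: 9.45
tool_pos: [585.8, 12.7, 19.0]
tcp_rot: [-0.154, 0.988, -0.001, 0.001]
wrist_force: [0.1, -4.2, 7.0]
opening: -0.2
finger_force: 3.6
```

Emit:
servo_tool --targets '[[[0,0,0.01,0,0,0,0],[0,0,0.01,0,0,0,0]]]'

```text
t: 9.7
tool_pos: [585.6, 13.5, 19.1]
tcp_rot: [-0.154, 0.988, -0.001, 0.001]
wrist_force: [1.3, -5.6, 6.9]
opening: -0.1
finger_force: 3.7
```

Emit:
servo_tool --targets '[[[0,0,0.01,0,0,0,0],[0,0,0.01,0,0,0,0]]]'

```text
t: 9.95
tool_pos: [585.4, 14.4, 19.1]
tcp_rot: [-0.154, 0.988, -0.001, 0.001]
wrist_force: [1.7, -5.5, 7.1]
opening: -0.1
finger_force: 3.8
```

Emit:
servo_tool --targets '[[[0,0,-0.02,-0.1,0,0,0],[0,0,-0.02,-0.5,0,0,0],[0,0,-0.02,-0.9,0,0,0],[0,0,-0.02,-0.9,0,0,0]]]'

```text
t: 10.45
tool_pos: [586.6, 13.2, 111.9]
tcp_rot: [-0.154, 0.988, -0.001, 0.002]
wrist_force: [0.2, -0.2, -0.1]
opening: 0.3
finger_force: 0.0
```

Emit:
servo_tool --targets '[[[50,0,-0.45,0,0,0,0.35],[50,0,-0.9,0,0,0,0.69],[50,0,-0.95,0,0,0,1.0]]]'

```text
t: 10.82
tool_pos: [614.2, -79.7, 107.5]
tcp_rot: [0.099, 0.995, -0.0, -0.001]
wrist_force: [-0.9, 0.6, -0.2]
opening: 49.7
finger_force: 0.0
```

Emit:
servo_tool --targets '[[[50,0,0,0,0,0,0.37],[50,0,0,0,0,0,0.38]]]'

```text
t: 11.08
tool_pos: [613.8, -77.2, 107.8]
tcp_rot: [0.189, 0.982, 0.0, -0.001]
wrist_force: [0.5, 0.8, -0.4]
opening: 49.6
finger_force: 0.0
```

Run:
```python
from h import *
delta([539.2,-340,40])
for n in ('side',):
    im,d=capture(n); cv2.imwrite('pics/x_side.png',im[...,::-1]); P=pts(n,d); q=P[...,:2]-C; a=q@cx_(); e=q@cy_(); z=P[...,2]
    m=(abs(a)<30)&(e>90)&(e<160)&(z>52)&(z<64); print(n,'bar',m.sum(),a[m].mean(),e[m].mean())
    m=(abs(a)<30)&(e>-80)&(e<0); print('bay z',np.percentile(z[m],[10,50,90]))
```

```text
t 11.07 tcp [613.8 -77.2 107.8] yang 68.21 tilt [ 1.3e-03 -2.0e-04 -1.0e+00] F [ 0.52  0.75 -0.37] op 49.6 j [-0.25  0.3   1.48  0.    1.37 -1.44]
  shift tool mm [ -28.3 -271.7   67.8]
side bar 73 0.7522904225930959 120.3318831346698
bay z [  4.67791427 493.81298918 505.17635797]
```

Emit:
servo_tool --targets '[[[50,-0.05,-0.45,0,0,0,0],[50,-0.09,-0.9,0,0,0,0]]]'

```text
t: 11.38
tool_pos: [588.7, -164.5, 108.3]
tcp_rot: [0.186, 0.983, -0.0, -0.0]
wrist_force: [0.3, 0.1, -0.1]
opening: 50.0
finger_force: 0.0
```

Emit:
servo_tool --targets '[[[50,-0.05,-0.45,0,0,0,0],[50,-0.09,-0.9,0,0,0,0]]]'

```text
t: 11.62
tool_pos: [563.4, -252.1, 108.4]
tcp_rot: [0.187, 0.982, 0.0, -0.0]
wrist_force: [-0.2, -0.2, 0.6]
opening: 49.7
finger_force: 0.0
```

Emit:
servo_tool --targets '[[[50,-0.05,-0.45,0.3,0,0,0],[50,-0.1,-0.91,0.68,0,0,0],[50,-0.1,-0.91,0.68,0,0,0],[50,-0.1,-0.91,0.68,0,0,0]]]'

```text
t: 12.12
tool_pos: [539.7, -338.9, 40.7]
tcp_rot: [0.188, 0.982, 0.0, 0.0]
wrist_force: [0.4, -0.2, 0.8]
opening: 50.1
finger_force: 0.0
```

Run:
```python
from h import *
delta([539.2,-340,-15])
im,d=capture('side'); u,v=map(int,pix('side',[539,-340,30])); print(u,v)
c=im[v-60:v+50,u-70:u+70,::-1]; cv2.imwrite('pics/s3.png',cv2.resize(c,None,fx=5,fy=5,interpolation=2))
P=pts('side',d)
g=(im.max(-1)<60)
for vv in range(v-24,v+10,2): print(vv,[(im[vv,uu].max(),*P[vv,uu].round(0).astype(int)) for uu in (u-8,u,u+8)])
```

```text
t 12.12 tcp [ 539.7 -338.9   40.7] yang 68.33 tilt [ 0.e+00  2.e-04 -1.e+00] F [ 0.45 -0.24  0.77] op 50.1 j [-0.68  0.39  1.5   0.    1.25 -1.87]
  shift tool mm [ 0.  -1.2 55.7]
360 352
328 [(np.uint8(151), np.int64(562), np.int64(-255), np.int64(0)), (np.uint8(26), np.int64(524), np.int64(-357), np.int64(131)), (np.uint8(83), np.int64(523), np.int64(-386), np.int64(165))]
330 [(np.uint8(145), np.int64(558), np.int64(-262), np.int64(3)), (np.uint8(20), np.int64(521), np.int64(-362), np.int64(133)), (np.uint8(81), np.int64(520), np.int64(-393), np.int64(168))]
332 [(np.uint8(145), np.int64(557), np.int64(-266), np.int64(1)), (np.uint8(36), np.int64(508), np.int64(-386), np.int64(160)), (np.uint8(71), np.int64(519), np.int64(-394), np.int64(164))]
334 [(np.uint8(146), np.int64(554), np.int64(-271), np.int64(1)), (np.uint8(34), np.int64(504), np.int64(-393), np.int64(164)), (np.uint8(77), np.int64(516), np.int64(-401), np.int64(167))]
336 [(np.uint8(147), np.int64(551), np.int64(-278), np.int64(5)), (np.uint8(28), np.int64(504), np.int64(-396), np.int64(162)), (np.uint8(66), np.int64(
[... 1607 characters left out ...]
np.int64(22)), (np.uint8(23), np.int64(520), np.int64(-374), np.int64(76)), (np.uint8(63), np.int64(538), np.int64(-372), np.int64(65))]
356 [(np.uint8(25), np.int64(524), np.int64(-336), np.int64(21)), (np.uint8(29), np.int64(539), np.int64(-340), np.int64(19)), (np.uint8(22), np.int64(554), np.int64(-347), np.int64(20))]
358 [(np.uint8(30), np.int64(521), np.int64(-341), np.int64(22)), (np.uint8(26), np.int64(538), np.int64(-344), np.int64(18)), (np.uint8(35), np.int64(551), np.int64(-353), np.int64(23))]
360 [(np.uint8(21), np.int64(520), np.int64(-345), np.int64(21)), (np.uint8(29), np.int64(534), np.int64(-351), np.int64(22)), (np.uint8(21), np.int64(550), np.int64(-355), np.int64(19))]
```

View pics/s3.png

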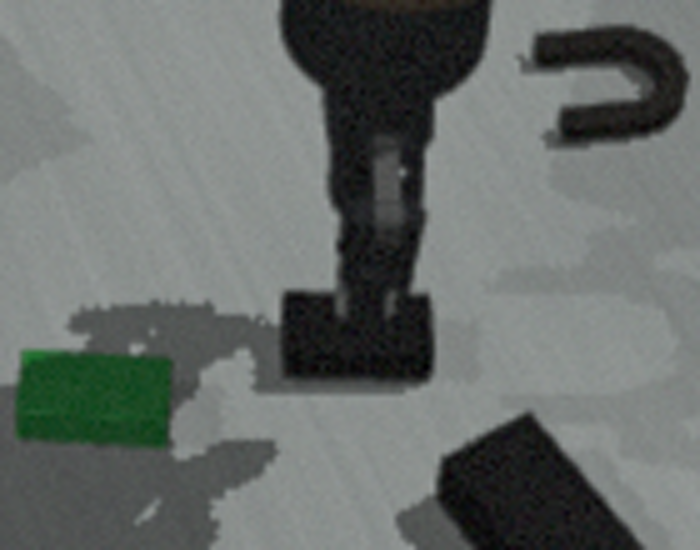

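The side crop shows the open gripper straddling the magnet (crop (357,335)). It is centred, with the front fingertip at about z = 64.

Emit:
servo_tool --targets '[[[50,0,-0.01,0.25,0,0,0],[50,0,-0.01,0.45,0,0,0],[50,0,-0.01,0.54,0,0,0],[50,0,-0.01,0.54,0,0,0]]]'

```text
t: 12.68
tool_pos: [539.1, -339.8, -13.7]
tcp_rot: [0.189, 0.982, 0.0, -0.0]
wrist_force: [-0.6, 1.0, -0.4]
opening: 49.8
finger_force: 0.0
```

Emit:
servo_tool --targets '[[[50,0,0,0.02,0,0,0],[50,0,0,0.03,0,0,0],[50,0,0,0.03,0,0,0]]]'

```text
t: 13.05
tool_pos: [539.2, -340.3, -16.2]
tcp_rot: [0.189, 0.982, -0.0, 0.0]
wrist_force: [-0.2, -0.3, 0.8]
opening: 50.1
finger_force: 0.0
```

Emit:
servo_tool --targets '[[[20,0,0,0,0,0,0],[20,0,0,0,0,0,0],[20,0,0,0,0,0,0],[20,0,0,0,0,0,0]]]' --grip_force 40

```text
t: 13.55
tool_pos: [539.2, -340.3, -16.1]
tcp_rot: [0.189, 0.982, -0.0, 0.0]
wrist_force: [-1.0, 1.2, 6.4]
opening: 29.3
finger_force: 40.5
```

Emit:
servo_tool --targets '[[[20,0,0,-0.05,0,0,0],[20,0,0,-0.1,0,0,0],[20,0,0,-0.1,0,0,0]]]'

```text
t: 13.92
tool_pos: [539.3, -340.3, -6.0]
tcp_rot: [0.189, 0.982, -0.0, 0.0]
wrist_force: [-0.4, 0.4, -1.9]
opening: 29.1
finger_force: 39.7
```

Run:
```python
from h import *
delta([*toworld([0,-42]),90])
```

```text
t 13.93 tcp [ 539.3 -340.3   -6. ] yang 68.18 tilt [-6.e-04 -3.e-04 -1.e+00] F [-0.36  0.4  -1.87] op 29.1 j [-0.68  0.43  1.54 -0.    1.17 -1.87]
  shift tool mm [ 43.9 291.4 -96.1]
```

Emit:
servo_tool --targets '[[[20,0,0,-0.4,0,0,0],[20,0,0,-0.85,0,0,0]]]'

```text
t: 14.18
tool_pos: [538.6, -339.8, 78.8]
tcp_rot: [0.189, 0.982, 0.0, -0.001]
wrist_force: [0.0, -0.8, -2.1]
opening: 29.3
finger_force: 40.3
```

Emit:
servo_tool --targets '[[[20,0.08,0.5,0,0,0,0],[20,0.15,0.97,0,0,0,0]]]'

```text
t: 14.42
tool_pos: [561.3, -243.6, 78.9]
tcp_rot: [0.19, 0.982, -0.0, 0.0]
wrist_force: [0.5, 0.9, -2.7]
opening: 29.4
finger_force: 40.3
```

Emit:
servo_tool --targets '[[[20,0.08,0.5,0,0,0,0],[20,0.15,0.97,0,0,0,0]]]'

```text
t: 14.68
tool_pos: [583.4, -147.3, 78.5]
tcp_rot: [0.189, 0.982, -0.0, -0.0]
wrist_force: [0.3, 1.7, -2.9]
opening: 29.1
finger_force: 40.4
```

Emit:
servo_tool --targets '[[[20,0.08,0.5,0,0,0,-0.3],[20,0.14,0.97,0,0,0,-0.6],[20,0.14,0.97,0,0,0,-0.9],[20,0.14,0.97,0,0,0,-1.0]]]'

```text
t: 15.18
tool_pos: [606.4, -52.9, 78.3]
tcp_rot: [-0.062, 0.998, -0.0, -0.0]
wrist_force: [0.2, -0.5, -0.7]
opening: 29.7
finger_force: 40.4
```

Emit:
servo_tool --targets '[[[20,0,0,0,0,0,-0.2],[20,0,0,0,0,0,-0.38],[20,0,0,0,0,0,-0.38],[20,0,0,0,0,0,-0.38]]]'

```text
t: 15.68
tool_pos: [606.4, -53.7, 78.4]
tcp_rot: [-0.153, 0.988, -0.0, -0.0]
wrist_force: [-0.4, 0.1, -1.9]
opening: 28.6
finger_force: 40.4
```

Run:
```python
from h import *
delta([*toworld([0,-42]),-12])
im,d=capture('side'); u,v=map(int,pix('side',[*toworld([0,-30]),70])); print(u,v)
c=im[v-60:v+60,u-80:u+80,::-1]; cv2.imwrite('pics/s4.png',cv2.resize(c,None,fx=5,fy=5,interpolation=2)); print(u-80,v-60)
P=pts('side',d); q=P[...,:2]-C; a=q@cx_(); e=q@cy_(); z=P[...,2]
m=(abs(a)<25)&(e<-10)&(e>-100)&(abs(z-4)<5); print('floor e',np.percentile(e[m],[1,99]),'z',np.median(z[m]))
m=(abs(a)<35)&(abs(e+42)<40)&(z>70)&(z<112)&(im.max(-1)<60); print('magnet-ish',m.sum(),np.percentile(a[m],[2,98]),np.percentile(e[m],[2,98]),np.percentile(z[m],[1]))
```

```text
t 15.68 tcp [606.4 -53.7  78.4] yang 107.59 tilt [ 2.e-04 -0.e+00 -1.e+00] F [-0.4   0.12 -1.93] op 28.6 j [-0.21  0.3   1.54 -0.    1.31 -2.09]
  shift tool mm [-0.5  0.1 90.4]
332 238
252 178
floor e [-99.48567144 -10.95393641] z 5.223802640088604
magnet-ish 104 [-29.55210333  28.14727278] [-70.71440165 -24.89861765] [95.72609441]
```

View pics/s4.png

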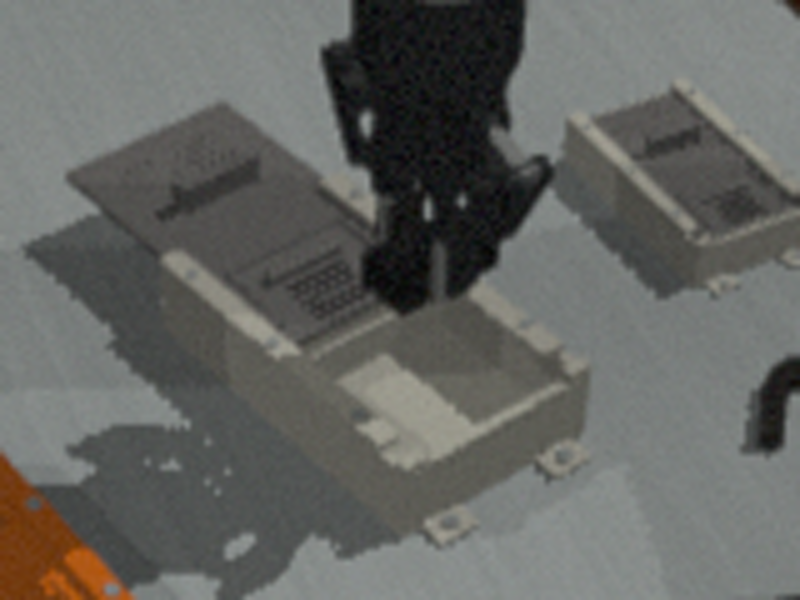

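The side crop shows the open cover at left, with the bar near crop (210,185) and the tab ribs near (325,290). The magnet hangs level over the empty bay, with the bay floor near (430,390).

Emit:
servo_tool --targets '[[[20,-0.01,-0.01,0.3,0,0,0],[20,-0.01,-0.02,0.6,0,0,0],[20,-0.01,-0.02,0.8,0,0,0],[20,-0.01,-0.02,0.85,0,0,0],[20,-0.01,-0.02,0.85,0,0,0]]]'

```text
t: 16.35
tool_pos: [608.1, -55.3, -6.1]
tcp_rot: [-0.154, 0.988, -0.0, 0.0]
wrist_force: [0.2, -0.4, -1.9]
opening: 29.1
finger_force: 40.4
```

Emit:
servo_tool --targets '[[[20,0,0,0.015,0,0,0],[20,0,0,0.03,0,0,0],[20,0,0,0.04,0,0,0],[20,0,0,0.04,0,0,0]]]'

```text
t: 16.85
tool_pos: [607.9, -55.3, -10.5]
tcp_rot: [-0.154, 0.988, -0.0, -0.0]
wrist_force: [0.4, -0.3, -1.3]
opening: 29.4
finger_force: 40.4
```

Emit:
servo_tool --targets '[[[20,0,0,0.01,0,0,0],[20,0,0,0.01,0,0,0]]]'

```text
t: 17.1
tool_pos: [607.9, -55.3, -11.6]
tcp_rot: [-0.154, 0.988, -0.0, -0.0]
wrist_force: [-0.4, -0.1, -1.6]
opening: 29.0
finger_force: 40.4
```

Emit:
servo_tool --targets '[[[20,0,0,0.007,0,0,0],[20,0,0,0.007,0,0,0]]]'

```text
t: 17.35
tool_pos: [608.0, -55.3, -12.1]
tcp_rot: [-0.154, 0.988, -0.0, -0.0]
wrist_force: [-1.0, -0.2, -0.3]
opening: 28.9
finger_force: 40.7
```

Emit:
servo_tool --targets '[[[20,0,0,0.005,0,0,0],[20,0,0,0.005,0,0,0]]]'

```text
t: 17.6
tool_pos: [608.0, -55.3, -12.1]
tcp_rot: [-0.154, 0.988, -0.0, 0.0]
wrist_force: [-4.6, 1.1, 8.8]
opening: 28.8
finger_force: 41.7
```

Emit:
servo_tool --targets '[[[34,0,0,-0.003,0,0,0],[40,0,0,-0.003,0,0,0],[42,0,0,-0.003,0,0,0],[42,0,0,-0.003,0,0,0]]]'

```text
t: 18.1
tool_pos: [608.0, -55.3, -12.5]
tcp_rot: [-0.154, 0.988, -0.0, -0.0]
wrist_force: [-0.7, 0.1, -0.7]
opening: 42.2
finger_force: 0.0
```

Emit:
servo_tool --targets '[[[42,0,0,-0.1,0,0,0],[42,0,0,-0.4,0,0,0],[42,0,0,-0.8,0,0,0],[42,0,0,-1,0,0,0],[42,0,0,-1,0,0,0]]]'

```text
t: 18.73
tool_pos: [608.8, -55.4, 89.7]
tcp_rot: [-0.154, 0.988, -0.001, 0.002]
wrist_force: [0.2, -0.3, -1.0]
opening: 41.8
finger_force: 0.0
```

Run:
```python
from h import *
im,d=capture('side'); P=pts('side',d); q=P[...,:2]-C; a=q@cx_(); e=q@cy_(); z=P[...,2]
m=(abs(a)<45)&(e<0)&(e>-88)&(z<34)&(z>14)&(im.max(-1)<50); print('magnet',m.sum(),np.percentile(a[m],[2,98]),np.percentile(e[m],[2,98]),np.percentile(z[m],[5,50,95]))
A=np.c_[a[m],e[m],np.ones(m.sum())]; mm=m&(z>20); A=np.c_[a[mm],e[mm],np.ones(mm.sum())]; print('plane',np.linalg.lstsq(A,z[mm],rcond=None)[0])
m=(abs(a)<30)&(e>90)&(e<160)&(z>52)&(z<64); print('bar',m.sum(),a[m].mean(),e[m].mean())
delta([*toworld([0,122]),100])
```

```text
magnet 247 [-25.56733917  30.66192926] [-61.75679825 -31.33876055] [16.77397476 24.32724419 27.62228801]
plane [-1.29330693e-03  2.43161703e-02  2.59704998e+01]
bar 78 -0.34371279314884223 119.99843914268018
t 18.77 tcp [608.2 -55.3  88.2] yang 107.72 tilt [-1.e-03 -7.e-04 -1.e+00] F [ 0.65 -0.23  1.05] op 41.7 j [-0.22  0.29  1.52 -0.    1.32 -2.1 ]
  shift tool mm [  0.7 166.2 -11.9]
```

Emit:
servo_tool --targets '[[[42,0,0.4,0,0,0,0],[42,0,0.83,0,0,0,0]]]'

```text
t: 19.02
tool_pos: [581.8, 24.4, 86.2]
tcp_rot: [-0.153, 0.988, 0.0, -0.001]
wrist_force: [1.6, 0.8, 0.1]
opening: 41.9
finger_force: 0.0
```

Emit:
servo_tool --targets '[[[42,0,0.4,0,0,0,0],[42,0,0.83,0.2,0,0,0],[42,0,0.83,0.5,0,0,0],[42,0,0.83,0.62,0,0,0],[42,0,0.83,0.62,0,0,0]]]'

```text
t: 19.65
tool_pos: [557.0, 102.4, 24.7]
tcp_rot: [-0.154, 0.988, 0.0, -0.001]
wrist_force: [0.4, -0.3, -0.2]
opening: 42.2
finger_force: 0.0
```

Run:
```python
from h import *
delta([*toworld([0,122]),26])
im,d=capture('side'); u,v=map(int,pix('side',[*toworld([0,122]),58])); print(u,v)
c=im[v-50:v+50,u-65:u+65,::-1]; cv2.imwrite('pics/s5.png',cv2.resize(c,None,fx=6,fy=6,interpolation=2))
```

```text
t 19.65 tcp [557.  102.4  24.7] yang 107.68 tilt [ 2.1e-03  4.0e-04 -1.0e+00] F [ 0.39 -0.28 -0.2 ] op 42.2 j [ 0.05  0.27  1.69 -0.    1.18 -1.83]
  shift tool mm [-0.   0.4 -1.3]
294 211
```

View pics/s5.png

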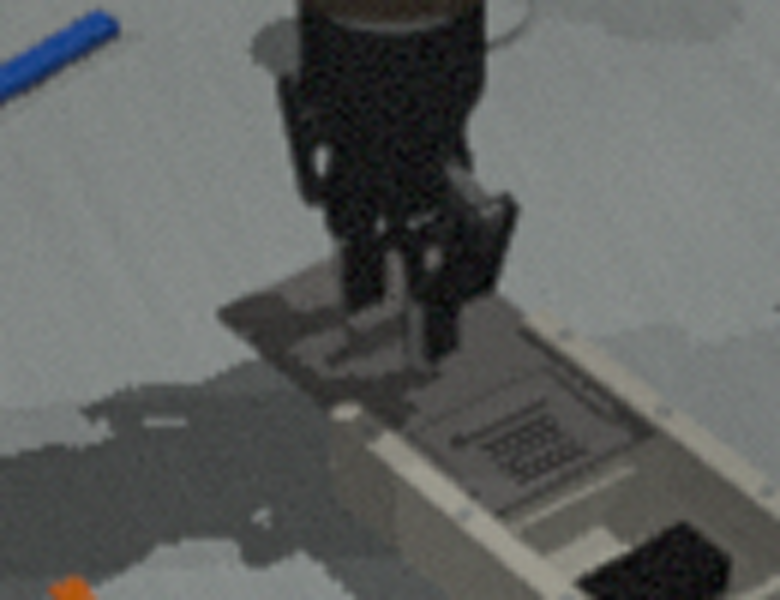

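The side crop shows the fingers on both sides of the bar (about crop (375,335)). The magnet lies flat in the bay at (660,565).

Emit:
servo_tool --targets '[[[20,0,0,-0.02,0,0,0],[14,0,0,-0.02,0,0,0],[5,0,0,-0.02,0,0,0],[5,0,0,-0.02,0,0,0],[5,0,0,-0.02,0,0,0]]]' --grip_force 30

```text
t: 20.32
tool_pos: [557.9, 102.8, 28.5]
tcp_rot: [-0.154, 0.988, -0.0, 0.001]
wrist_force: [-1.7, 0.2, 7.2]
opening: 8.9
finger_force: 33.8
```

Emit:
servo_tool --targets '[[[5,0,-0.03,0,0,0,0],[5,0,-0.06,0,0,0,0],[5,0,-0.1,0,0,0,0],[5,0,-0.1,0,0,0,0]]]'

```text
t: 20.82
tool_pos: [561.0, 93.1, 28.5]
tcp_rot: [-0.154, 0.988, -0.0, 0.001]
wrist_force: [-0.7, -0.6, 7.3]
opening: 9.0
finger_force: 33.8
```

Emit:
servo_tool --targets '[[[5,0,-0.08,-0.007,0,0,0],[5,0,-0.17,-0.007,0,0,0],[5,0,-0.26,-0.007,0,0,0],[5,0,-0.35,-0.007,0,0,0],[5,0,-0.44,-0.007,0,0,0],[5,0,-0.53,-0.007,0,0,0],[5,0,-0.62,-0.007,0,0,0],[5,0,-0.7,-0.007,0,0,0],[5,0,-0.78,-0.007,0,0,0],[5,0,-0.83,-0.007,0,0,0]]]'

```text
t: 22.08
tool_pos: [586.1, 13.9, 28.6]
tcp_rot: [-0.154, 0.988, 0.0, 0.0]
wrist_force: [2.2, 5.1, 3.6]
opening: 8.8
finger_force: 33.3
```

Emit:
servo_tool --targets '[[[5,0,-0.02,0,0,0,0],[5,0,-0.03,0,0,0,0],[5,0,-0.03,0,0,0,0]]]'

```text
t: 22.45
tool_pos: [587.0, 11.1, 28.6]
tcp_rot: [-0.154, 0.988, -0.0, 0.0]
wrist_force: [4.0, 0.4, 4.4]
opening: 8.9
finger_force: 33.4
```

Run:
```python
from h import *
delta([*toworld([0,22]),28])
```

```text
t 22.45 tcp [587.   11.1  28.6] yang 107.71 tilt [-6.e-04 -8.e-04 -1.e+00] F [4.02 0.43 4.43] op 8.9 j [-0.11  0.3   1.64 -0.    1.2  -1.99]
  shift tool mm [ 0.8 -3.5  0.6]
```

Emit:
servo_tool --targets '[[[5,0.003,-0.015,0,0,0,0],[5,0.003,-0.03,0,0,0,0],[5,0.003,-0.03,0,0,0,0]]]'

```text
t: 22.82
tool_pos: [587.6, 9.2, 28.6]
tcp_rot: [-0.154, 0.988, 0.001, 0.0]
wrist_force: [4.8, 8.8, 4.6]
opening: 9.0
finger_force: 33.5
```

Emit:
servo_tool --targets '[[[5,0,-0.01,0,0,0,0],[5,0,-0.01,0,0,0,0]]]'

```text
t: 23.08
tool_pos: [587.6, 9.2, 28.6]
tcp_rot: [-0.154, 0.988, 0.001, 0.0]
wrist_force: [1.9, 15.9, 7.2]
opening: 8.9
finger_force: 33.8
```

Emit:
servo_tool --targets '[[[5,0,-0.006,0,0,0,0],[5,0,-0.006,0,0,0,0]]]'

```text
t: 23.32
tool_pos: [587.6, 9.2, 28.5]
tcp_rot: [-0.154, 0.988, 0.002, 0.0]
wrist_force: [1.1, 19.3, 7.8]
opening: 9.0
finger_force: 33.9
```

Emit:
servo_tool --targets '[[[5,0,0.015,0,0,0,0],[5,0,0.025,0,0,0,0],[5,0,0.025,0,0,0,0]]]'

```text
t: 23.7
tool_pos: [587.5, 9.5, 28.6]
tcp_rot: [-0.154, 0.988, -0.0, 0.001]
wrist_force: [6.1, 3.4, 3.5]
opening: 9.1
finger_force: 33.3
```

Run:
```python
from h import *
im,d=capture('side'); P=pts('side',d); q=P[...,:2]-C; a=q@cx_(); e=q@cy_(); z=P[...,2]
m=(abs(a)<30)&(e<-60)&(e>-85)&(z>30)&(z<50); print('tab z',m.sum(),z[m].mean())
d0=np.load('side0.npy'); z0=pts('side',d0)[...,2]; print('tab z at start, same px',z0[m].mean())
m=(abs(a)<30)&(e<-20)&(e>-40)&(z>30)&(z<50); print('cover ref',m.sum(),z[m].mean(),z0[m].mean())
c=im[215:285,290:400,::-1]; cv2.imwrite('pics/s6.png',cv2.resize(c,None,fx=7,fy=7,interpolation=2))
delta([*toworld([0,22]),28])
```

```text
tab z 186 41.37867602003859
tab z at start, same px 41.431472501469585
cover ref 138 41.196405644086035 40.99883976270498
t 23.75 tcp [587.5   9.5  28.6] yang 107.73 tilt [-1.1e-03 -4.0e-04 -1.0e+00] F [5.82 4.05 3.59] op 9.2 j [-0.11  0.3   1.64  0.    1.2  -2.  ]
  shift tool mm [ 0.8 -1.8  0.6]
```

View pics/s6.png

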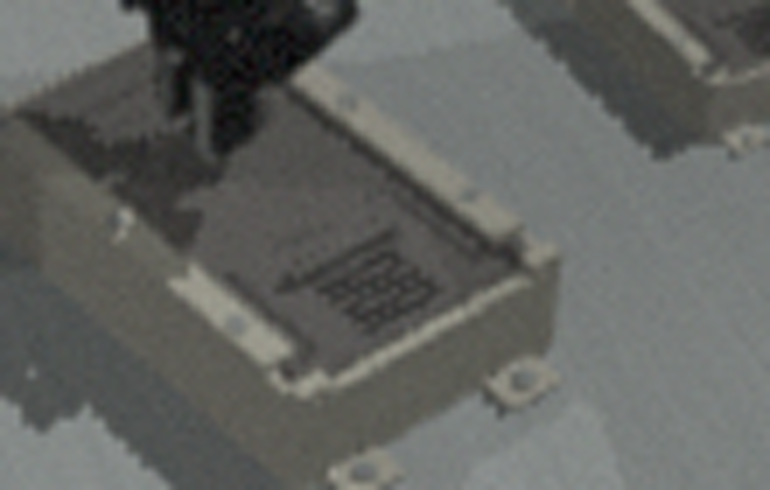

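The crop shows the cover home, with the tab level (z as at the start) and its ears up in the notches at crop (520,240) and (295,370). Now the pull test in small steps.

Emit:
servo_tool --targets '[[[5,-0.01,0.01,-0.005,0,0,0],[5,-0.01,0.015,-0.005,0,0,0],[5,-0.01,0.015,-0.005,0,0,0]]]'

```text
t: 24.12
tool_pos: [587.1, 11.0, 28.6]
tcp_rot: [-0.154, 0.988, -0.0, -0.001]
wrist_force: [-1.9, -1.7, 2.5]
opening: 8.9
finger_force: 33.1
```

Emit:
servo_tool --targets '[[[5,0,0.01,0,0,0,0],[5,0,0.01,0,0,0,0]]]'

```text
t: 24.38
tool_pos: [586.9, 11.7, 28.6]
tcp_rot: [-0.154, 0.988, -0.0, -0.0]
wrist_force: [-2.6, -4.8, 1.0]
opening: 9.0
finger_force: 33.0
```

Emit:
servo_tool --targets '[[[5,0,0.007,0,0,0,0],[5,0,0.007,0,0,0,0]]]'

```text
t: 24.62
tool_pos: [586.9, 11.9, 28.6]
tcp_rot: [-0.154, 0.988, -0.001, -0.0]
wrist_force: [-2.1, -8.9, 0.3]
opening: 8.9
finger_force: 32.9
```

Emit:
servo_tool --targets '[[[5,0,0.004,0,0,0,0],[5,0,0.004,0,0,0,0]]]'

```text
t: 24.88
tool_pos: [586.8, 11.9, 28.6]
tcp_rot: [-0.154, 0.988, -0.001, -0.0]
wrist_force: [-0.9, -12.0, -0.8]
opening: 9.1
finger_force: 32.8
```

Run:
```python
from h import *
for i in range(3):
    capture('top'); s=state(); F=np.array(s['wrist_force']); print(s['t'],F.round(1),'case y',(F[:2]@cy_()).round(1),'x',(F[:2]@cx_()).round(1))
```

```text
24.925 [ -0.3 -11.7  -0.8] case y -11.1 x -3.8
24.975 [ -0.4 -11.7  -1.1] case y -11.0 x -4.0
25.025 [ -0.2 -12.8  -1.8] case y -12.2 x -4.1
```

Emit:
servo_tool --targets '[[[5,0,-0.001,0,0,0,0],[5,0,-0.001,0,0,0,0],[5,0,-0.001,0,0,0,0],[5,0,-0.001,0,0,0,0],[5,0,-0.001,0,0,0,0],[5,0,-0.001,0,0,0,0],[5,0,-0.001,0,0,0,0]]]'

```text
t: 25.9
tool_pos: [586.8, 11.9, 28.6]
tcp_rot: [-0.154, 0.988, -0.001, -0.0]
wrist_force: [0.3, -10.2, -1.1]
opening: 8.8
finger_force: 32.8
```

Emit:
servo_tool --targets '[[[5,0,-0.01,0,0,0,0],[5,0,-0.022,0,0,0,0],[5,0,-0.022,0,0,0,0]]]'

```text
t: 26.28
tool_pos: [587.1, 10.9, 28.6]
tcp_rot: [-0.154, 0.988, 0.0, -0.001]
wrist_force: [-4.7, -2.5, 2.4]
opening: 8.9
finger_force: 33.1
```

Emit:
servo_tool --targets '[[[20,0,0,0,0,0,0],[40,0,0,0,0,0,0],[40,0,0,0,0,0,0]]]'

```text
t: 26.65
tool_pos: [587.7, 10.9, 28.8]
tcp_rot: [-0.154, 0.988, -0.0, 0.0]
wrist_force: [0.8, 0.6, 0.7]
opening: 40.1
finger_force: 0.0
```

Emit:
servo_tool --targets '[[[40,0,0,-0.2,0,0,0],[40,0,0,-0.6,0,0,0],[40,0,0,-1,0,0,0],[40,0,0,-1,0,0,0]]]'

```text
t: 27.15
tool_pos: [589.0, 10.8, 132.1]
tcp_rot: [-0.154, 0.988, -0.001, 0.003]
wrist_force: [-0.1, 0.0, 0.3]
opening: 40.3
finger_force: 0.0
```

Run:
```python
from h import *
im,d=capture('side'); P=pts('side',d); q=P[...,:2]-C; a=q@cx_(); e=q@cy_(); z=P[...,2]
m=(abs(a)<30)&(e<-60)&(e>-85)&(z>30)&(z<50); print('tab z',m.sum(),z[m].mean())
m=(abs(a)<30)&(abs(e)<85)&(z>52)&(z<64); print('bar',m.sum(),a[m].mean(),e[m].mean())
delta([587,11,100])
```

```text
tab z 187 41.10272895833554
bar 85 -0.3036835927660791 22.30667937405781
t 27.2 tcp [588.2  10.8 130. ] yang 107.72 tilt [-0.0022 -0.001  -1.    ] F [-0.13 -0.6  -0.22] op 40.1 j [-0.11  0.22  1.53 -0.    1.39 -1.99]
  shift tool mm [ 1.1  0.5 30. ]
```

```bash
python3 -c "from station import finish_job; print(finish_job())"
```

```text
the job is handed in; nothing more can be done
None
```

The magnet lies flat in the bay, the cover is shut with its tab up, and the catch held a pull of about 10–12 N for around 1 s before I let go; the job was handed in at 27 s.

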